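# Lock a seed jar into the sowing rail with a swing-arm T-bolt

## Task

Set the green-lidded seed jar upright in the round nest of the sowing rail. Then take the clamp bolt from its slanted stand, drop its T head into the wide entry of the rail's slot with the arm pointing sideways, slide it to the end of the slot by the nest, and give it a quarter turn so that it locks with its arm over the jar's lid. Let go of everything, and leave the other two jars standing where they are.

Things in the scene. Friction and masses are not known exactly. Their poses are not given: they have to be found in the camera images.
- nest (a point): centre of the floor of the rail's round nest, a recess 60 mm across (mouth chamfered 2 mm) and 13 mm deep. The rail is a fixed aluminium block 231 mm long, 76 wide, its top 26 mm above the bench and flush with the nest's mouth. Axes of this point, rail_entry and rail_end: x along the slot from entry to nest, z up
- rail_entry (a point): centre of the wide entry of the rail's slot, level with the rail's top: an opening 54 mm long (x) and 24 mm wide (y) for the T head. The channel below, 24 mm wide, runs on under the lips towards the nest; its floor is 20 mm below the rail's top
- rail_end (a point): where the bolt's axis belongs at the slot's end, level with the rail's top, between two orange dashes; 90 mm from rail_entry, 62 mm before nest. The slot is 14 mm wide with 6 mm thick lips. Only here the channel widens to a chamber 50 mm across where the T head can turn. The shank meets the slot's end when the axis is 0.5 mm past this point
- bolt_handle (a point): centre of the orange grip block on top of the loose clamp bolt (280 g): 44 mm along bolt x, 18 mm along bolt y (grip across this), 36 mm high. Bolt z runs up its axis, x where its arm points. Right below the block is the arm, 18 mm wide, 10 mm thick, reaching 70 mm from the axis along x; then a spindle 18 mm across, 54 mm long, and the flange
- bolt_flange (a point): centre of the underside of the bolt's steel flange (48 mm across, 8 mm thick), on its axis, 90 mm below bolt_handle; same axes. Below it a shank 11 mm across and the T head: 40 mm long along bolt y, 18 mm wide along x, 8 mm thick, lower face 16.5 mm below this point. With the flange down on the rail the head hangs 2.5 mm below the lips; it turns either way
- bolt_pad (a point): centre of the underside of the small black pad under the arm, 60 mm out from the bolt's axis along bolt x and 60 mm above the flange's underside; same axes as bolt_handle. With bolt and jar in place it is 4 mm above the lid
- stand_seat (a point): where the centre of the flange's underside rests at the start on the fixed grey stand (block 63 x 68 mm), 52 mm above the bench; axes z up, x level. The bolt's top leans 30 degrees from vertical towards -x, its arm points to +x and rises. The socket holds the T head 16.5 mm deep with 2 mm play each side; the bolt comes out along its own z
- green_jar_mid (a point): middle of the loose glass seed jar with the GREEN lid (90 g), the one to lock; 52 mm across, 69 mm high, the point lies 34.5 mm above its underside
- red_jar_mid (a point): middle of the loose seed jar with the red lid, same size; a bystander
- white_jar_mid (a point): middle of the loose seed jar with the pale grey lid, same size; a bystander
Not all that is in view belongs to the job. What is meant by the part that bears green_jar_mid is not black, and is the smaller of those in its own colour. Of the things that look like the part that bears bolt_handle, the larger one is meant.

How it is judged:
On the way, in this order (a step that is already met when the one before it is completed fails the run):
1. the green-lidded jar stands upright on the floor of the nest (horizontal distance between green_jar_mid and nest below 0.007 m and z of green_jar_mid in the frame of nest below 0.038 m and angle between green_jar_mid's own z axis and vertical below 0.1 rad), for 0.2 s.
2. the bolt is upright in the slot's entry with its flange down on the rail and its arm to the side (x of bolt_flange in the frame of rail_entry between -0.015 and 0.015 m and y of bolt_flange in the frame of rail_entry between -0.006 and 0.006 m and z of bolt_flange in the frame of rail_end between -0.004 and 0.004 m and angle between bolt_flange's own z axis and vertical below 0.12 rad and angle between the x axis of bolt_flange and the x axis of rail_end, either way round above 1.1 rad), for 0.1 s.
3. the bolt has been slid to the end of the slot, its arm still to the side (horizontal distance between bolt_flange and rail_end below 0.007 m and z of bolt_flange in the frame of rail_end between -0.004 and 0.004 m and angle between bolt_flange's own z axis and vertical below 0.12 rad and angle between the x axis of bolt_flange and the x axis of rail_end, either way round above 1 rad), for 0.1 s.
At the end, for the whole second after the job is handed in: Green-lidded jar upright on the nest floor (7 mm, 6 deg); bolt upright, flange down on the rail (4 mm), within 7 mm of the slot's end, arm along the slot (15 deg) over the lid (pad within 20 mm of the jar's axis); the other two jars within 30 mm of their starts (all of step 1 and horizontal distance between bolt_flange and rail_end below 0.007 m and z of bolt_flange in the frame of rail_end between -0.004 and 0.004 m and angle between bolt_flange's own z axis and vertical below 0.12 rad and angle between the x axis of bolt_flange and the x axis of rail_end, either way round below 0.26 rad and horizontal distance between bolt_pad and green_jar_mid below 0.02 m and distance of each of red_jar_mid, white_jar_mid from where it was at the start of the episode below 0.03 m); the robot touches nothing.
It fails at once if another jar is knocked over or pushed away (30 mm) (distance of any of red_jar_mid, white_jar_mid from where it was at the start of the episode above 0.03 m or angle between any of red_jar_mid, white_jar_mid's own z axis and vertical above 0.5 rad).
It also fails if it takes over 58 s, if anything falls off the work surface, if the arm or the gripper's body presses on something with over 40 N, if the wrist force passes 120 N, or if a joint passes its speed limit or range.

## Robot

A 6-joint arm with a two-finger parallel gripper is mounted at the origin on the work surface; the furniture and walls round the work are solid. World frame = base frame: x ahead of the robot, y to its left, z up, the work surface at z = 0. Lengths are in m, angles in rad, forces in N, time in s.
With the tool pointing down it reaches from about 0.425 to 0.95 m from the base axis. Payload 3.5 kg.
Tool frame: the origin (TCP) lies at the very end of the fingers, on their centre line; the grasp point (between the pads) lies 19 mm behind it (r.grasp_offset is the z of the grasp point in the tool frame, in m); z points along the fingers, y is the line along which they close (so a half turn about z gives the same grasp; the last joint's range is limited). The gripper opens to 85 mm and grips with 20 to 120 N. Pads are 22 mm wide; open, the fingers measure 114 mm over their backs; the gripper's body (76 mm by 85 mm) begins 54 mm behind the grasp point. The pads swing forward as they close: fully open they stand 13 mm farther back than shut.
Start: joints at [1.09, 0.286, 1.577, -0, 1.279, -0.15], TCP at [0.219, 0.638, 0.231] pointing down, gripper open.
Joint ranges: [-2.77, 2.77], [-0.9, 2.22], [0.21, 2.48], [-1.53, 4.67], [0.24, 2.81], [-2.84, 2.84]. Speed limits (rad/s): [2.79, 2.79, 3.14, 3.14, 3.14, 3.14].

## Interface

Orientations are given as a 3x3 rotation matrix whose columns are the frame's x, y, z axes.
In Python, from plant import r gives the robot as it stands.
- The arm moves only by the tool apply_moves, never from a script. Its argument "steps" is a list of rows, each a list of 2 entries, a list of its own where there are three numbers: the shift along the tool's x, y, z in m, then the turn, a rotation vector about the tool's x, y, z in degrees. In form: [[[tx, ty, tz], [rx, ry, rz]], ...]. A call has 1 to 5 rows; each row is the pose to reach, as a shift and turn from the pose commanded when the call began, along the tool's axes at that moment; what a row does not reach only later rows make up. A row lasts 1/8 s, in which the tool goes at most 62.5 mm and 10.7 degrees, less where a joint would pass 70% of its speed; a pose out of reach is approached as far as the arm can. A call with a gripper value outside its range is refused whole. "claw" is the opening in per cent of the stroke, from 0 (shut) to 100 (fully open), set as the call begins (left out, the last holds). The fingers move at their own pace and stop on an object; "squeeze" is the grip in N (left out, the last holds). Time passes only in rows, so rows that repeat a pose let the fingers close. It gives the time, the measured TCP pose, the force, the opening and the grip force at its end, in the units of the state.
- r.read_state(): the state, without advancing time (a new reading comes with each control period).
- r.get_image(name): name is "side" or "top" or "wrist"; returns a dict with "color" (420x560x3 uint8, red, green, blue), "camera_matrix" (3x3 intrinsics, pixels), "xyz" and "rotation" of the camera in the world; the wrist camera has in their place "hand_eye" (4x4, takes a point from camera to tool coordinates, whose origin is the TCP and whose axes are the flange's). Camera axes: x right, y down, z forward; pixel columns grow to the right and rows downward; lengths in m; the calibration is good to about 2 mm. A picture is of the moment at which its call begins: read the wrist's pose just before it. There is no depth.
- r.close_job(): hands the job in; it is judged then, once.
The state is a dict: "clock": time; "q": joint angles; "dq": joint speeds; "joint_efforts": joint torques, N m; "position": TCP position; "orientation": TCP orientation; "force": force on the tool from outside, world axes, zero at the start; "wrist_torque": the same for the moment, N m; "finger_gap": finger opening in m; "grasp_force": force on a finger pad.
Only numpy, scipy, OpenCV 4.12 (cv2) and the standard library are available. Lean on these libraries where they do the work, as an engineer would, in place of code of your own. Each camera call takes 0.05 s, during which the arm holds its last target. There are 200 camera calls.

## Working session

There is one attempt and no reset: what is moved stays moved. The work goes in short steps, Python scripts to look and compute and a tool call to move; the robot and the scene stay as the last step left them, time stands still between calls to the robot, and variables do not carry over. Pictures are saved under pics/ and viewed, at most 10 in all, crops included, and the job is handed in when it is done.

Besides the shell and the picture viewer there is one more tool, called after "Request:" in YAML: its name, and indented under it one key for each argument. apply_moves: Moves the arm, as the interface text tells. Its arguments: {"type":"object","properties":{"steps":{"type":"array"},"claw":{"type":"number"},"squeeze":{"type":"number"}},"required":["steps"]}

```bash
ls; mkdir -p pics; python3 - <<'E'
from plant import r
import cv2,pickle
d={}
for n in ("side","top","wrist"):
    s=r.read_state(); i=r.get_image(n); i['state']=s; d[n]=i
    cv2.imwrite(f"pics/{n}0.png",i["color"][:,:,::-1])
    print(n,{k:(v.round(4).tolist() if hasattr(v,'round') else v) for k,v in i.items() if k in("camera_matrix","xyz","rotation","hand_eye")})
pickle.dump(d,open("d0.pkl","wb"))
print(s)
E
```

```text
pics
side {'camera_matrix': [[449.8848, 0.0, 280.3526], [0.0, 449.8848, 213.4791], [0.0, 0.0, 1.0]], 'xyz': [0.198, -0.7983, 0.6557], 'rotation': [[0.9516, -0.1547, 0.2655], [-0.3072, -0.4975, 0.8113], [0.0066, -0.8536, -0.5209]]}
top {'camera_matrix': [[393.3315, 0.0, 283.6895], [0.0, 393.3315, 205.0318], [0.0, 0.0, 1.0]], 'xyz': [0.3463, 0.0231, 1.0386], 'rotation': [[-0.0253, -0.9918, 0.1251], [-0.9991, 0.0294, 0.031], [-0.0344, -0.1242, -0.9917]]}
wrist {'camera_matrix': [[371.4174, 0.0, 274.8991], [0.0, 371.4174, 209.4893], [0.0, 0.0, 1.0]], 'hand_eye': [[0.0004, -0.9518, -0.3067, 0.0788], [1.0, 0.0005, -0.0002, -0.0003], [0.0004, -0.3067, 0.9518, -0.1416], [0.0, 0.0, 0.0, 1.0]]}
{'clock': 0.1, 'q': array([ 1.08998295e+00,  2.87120574e-01,  1.57805060e+00, -1.77987177e-05,
        1.27862526e+00, -1.49983708e-01]), 'dq': array([ 8.19303322e-05, -2.41237280e-03, -2.26273052e-03,  8.39782801e-04,
       -1.38306186e-03, -8.51017157e-04]), 'joint_efforts': array([ 1.94992931e-04, -4.07298410e+01, -2.93697810e+01, -1.54965865e-04,
        3.45487337e-03, -3.08811451e-06]), 'position': array([0.21893962, 0.63786265, 0.23004568]), 'orientation': array([[-9.45774685e-01,  3.24821856e-01, -1.00413660e-03],
       [ 3.24823257e-01,  9.45772701e-01, -1.96179481e-03],
       [ 3.12451160e-04, -2.18158279e-03, -9.99997572e-01]]), 'force': array([ 0.06149411, -0.11638471,  0.16340303]), 'wrist_torque': array([ 0.05283385,  0.00642922, -0.03506266]), 'grasp_force': 0.0, 'finger_gap': 0.08535390321683232}
```

View pics/top0.png

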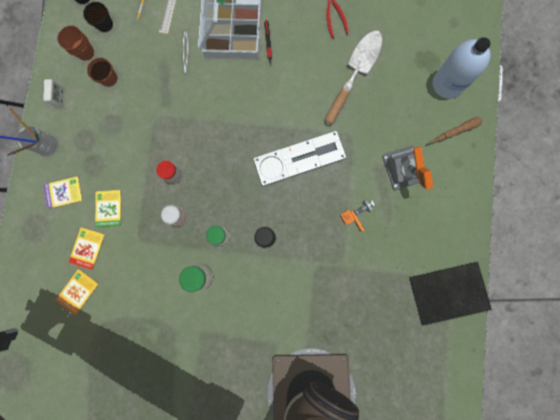

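View pics/side0.png

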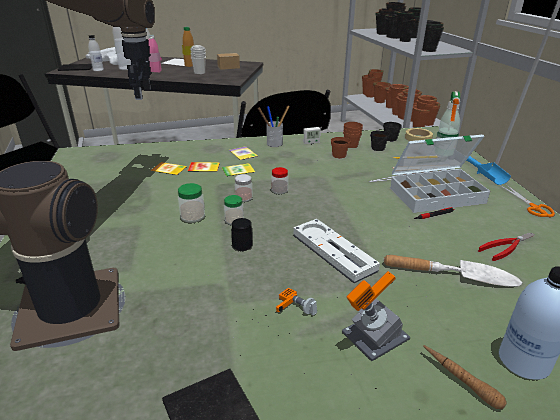

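```bash
cat > h.py <<'E'
import numpy as np,cv2,pickle
def cam(i):
    if 'hand_eye' in i:
        s=i['state']; T=np.eye(4);T[:3,:3]=s['orientation'];T[:3,3]=s['position']
        T=T@i['hand_eye']; return i['camera_matrix'],T[:3,:3],T[:3,3]
    return i['camera_matrix'],np.array(i['rotation']),np.array(i['xyz'])
def ray(i,p):
    K,R,c=cam(i); d=R@np.linalg.solve(K,[p[0],p[1],1.]); return c,d/np.linalg.norm(d)
def onz(i,p,z):
    c,d=ray(i,p); return c+d*(z-c[2])/d[2]
def tri(i,p,j,q):
    a,d=ray(i,p);b,e=ray(j,q)
    s=np.linalg.lstsq(np.c_[d,-e],b-a,rcond=None)[0]
    return (a+d*s[0]+b+e*s[1])/2, np.linalg.norm(a+d*s[0]-b-e*s[1])
def proj(i,X):
    K,R,c=cam(i); v=K@(R.T@(np.asarray(X,float)-c)); return v[:2]/v[2]
def blobs(i,lo,hi,amin=30):
    m=cv2.inRange(cv2.cvtColor(i['color'],cv2.COLOR_RGB2HSV),lo,hi)
    n,l,s,c=cv2.connectedComponentsWithStats(m)
    return [(s[k,4],c[k],s[k,:4],(l==k)) for k in range(1,n) if s[k,4]>=amin]
def snap(r,n):
    s=r.read_state(); i=r.get_image(n); i['state']=s; return i
E
python3 - <<'E'
from h import *
d=pickle.load(open('d0.pkl','rb')); t=d['top'];s=d['side']
for n,i in (('top',t),('side',s)):
    for nm,lo,hi in (('green',(55,120,50),(80,255,255)),('red',(0,180,100),(4,255,255)),('orange',(6,180,120),(18,255,255))):
        for b in blobs(i,lo,hi): print(n,nm,b[0],b[1].round(1),b[2], onz(i,b[1],.069).round(4))
for b in blobs(t,(0,0,225),(180,40,255),200):
    if b[0]>3000: continue
    print('white',b[0],b[1].round(1),b[2])
a=cv2.resize(t['color'][125:245,140:260],(480,480),interpolation=2)
a2=cv2.resize(t['color'][120:250,250:450],(800,520),interpolation=2)
b=cv2.resize(s['color'][210:360,260:420],(640,600),interpolation=2)
cv2.imwrite('pics/c1.png',a2[:,:,::-1]);cv2.imwrite('pics/c2.png',b[:,:,::-1])
a=np.hstack([cv2.resize(t['color'][140:300,140:290],(400,426),interpolation=2),cv2.resize(s['color'][150:270,170:290],(400,426),interpolation=2)])
cv2.imwrite('pics/c3.png',a[:,:,::-1])
E
```

```text
top green 239 [215.3 235. ] [207 227  18  17] [0.399  0.2248 0.069 ]
top green 472 [191.8 278.6] [180 267  25  24] [0.2939 0.283  0.069 ]
top red 222 [165.5 169.5] [157 162  18  16] [0.5685 0.3515 0.069 ]
top orange 287 [422.7 168. ] [415 147  17  42] [ 0.5511 -0.2945  0.069 ]
top orange 37 [355.5 219.9] [349 212  14  18] [ 0.4267 -0.1223  0.069 ]
side green 33 [454.7  94.8] [451  92   9   7] [1.5489 0.8494 0.069 ]
side green 40 [447.4 135. ] [438 132  20   6] [1.2231 0.4459 0.069 ]
side green 34 [467.1 138. ] [463 136   9   5] [1.2718 0.4017 0.069 ]
side green 37 [429.2 141.6] [425 139   9   6] [1.1262 0.4122 0.069 ]
side green 309 [189.4 190.9] [178 183  24  16] [0.297  0.3011 0.069 ]
side green 178 [232.8 200.7] [224 195  18  12] [0.3976 0.2137 0.069 ]
side red 110 [279.7 171.8] [272 167  16  11] [0.5678 0.3407 0.069 ]
side red 291 [500.5 246.6] [479 238  40  23] [ 0.9253 -0.1676  0.069 ]
side orange 73 [453.9 109.1] [451  99   8  22] [1.4223 0.6821 0.069 ]
side orange 196 [540.4 209.9] [527 203  28  14] [ 1.1366 -0.0654  0.069 ]
side orange 661 [369.5 290.1] [347 271  48  40] [ 0.5753 -0.2109  0.069 ]
side orange 214 [285.9 298.1] [276 288  21  24] [ 0.4116 -0.1838  0.069 ]
white 1849 [297.5 158.6] [255 132  90  52]
```

View pics/c1.png

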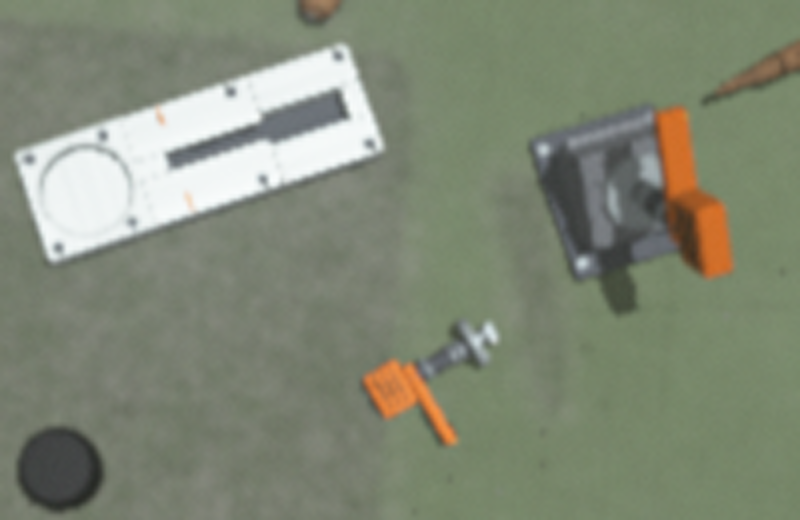

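View pics/c2.png

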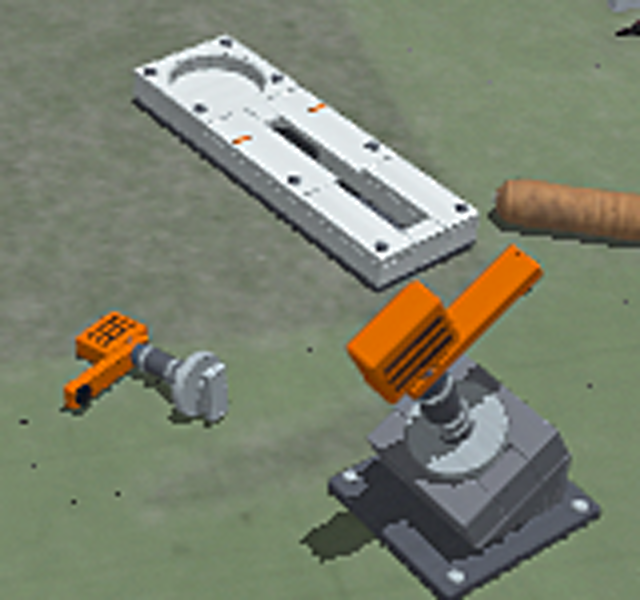

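View pics/c3.png

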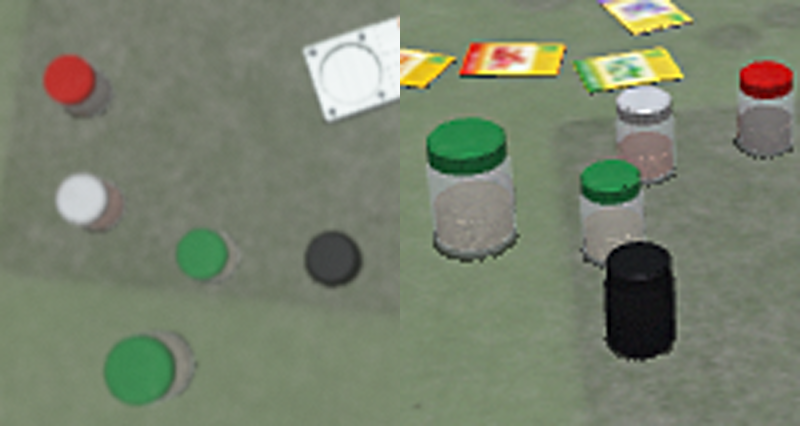

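Candidates: the green lids are at top (215,235), small, and (192,279), large, with a black jar at (264,237). The one meant is (215,235), being green and the smaller. The orange bolts are in the stand at (423,168), large, and lying loose at (355,218), small; the one meant is in the stand. The crops confirm both choices. The nest is at the rail's left end, top ≈(271,167), and the entry at ≈(326,149).

```bash
python3 - <<'E'
from h import *
d=pickle.load(open('d0.pkl','rb')); t=d['top'];s=d['side']
def rect(i,m,z):
    c=max(cv2.findContours(m.astype(np.uint8),cv2.RETR_EXTERNAL,cv2.CHAIN_APPROX_NONE)[0],key=len)[:,0]
    P=np.array([onz(i,p,z)[:2] for p in c.astype(float)])
    R=cv2.minAreaRect((P*1000).astype(np.float32)); return np.round(R[0],1),np.round(R[1],1),round(R[2],2)
for b in blobs(t,(0,0,200),(180,50,255),1000):
    if b[0]<3500: print('rail top',rect(t,b[3],.026), b[2])
# dark slot inside rail
def dark(i,x0,y0,x1,y1,vmax=150):
    g=cv2.cvtColor(i['color'],cv2.COLOR_RGB2GRAY); m=np.zeros_like(g); m[y0:y1,x0:x1]=(g[y0:y1,x0:x1]<vmax)
    n,l,st,c=cv2.connectedComponentsWithStats(m); k=1+np.argmax(st[1:,4]); return l==k
m=dark(t,289,138,342,170); 
print('slot',rect(t,m,.026),m.sum())
# jars: green lid top/side tri, plus others
for nm,p,q in (('green',(215.3,235),(232.8,200.7)),('red',(165.5,169.5),(279.7,171.8))): print(nm,[x.round(4) if hasattr(x,'round') else x for x in tri(t,p,s,q)])
# orange bolt: triangulate hand-read features (crop1 /4+(250,120); crop2 /4+(260,210))
c1=lambda x,y:(x/4+250-.375,y/4+120-.375); c2=lambda x,y:(x/4+260-.375,y/4+210-.375)
F={'armtip_top_left?':((657,110),(514,246)),'armtip_top_right':((686,107),(542,270)),
   'blk_top_far_left':((722,202),(418,281)),'blk_top_near':((731,270),(388,402)),'blk_near_left':((707,277),(349,349))}
for k,(a,b) in F.items(): print(k,[np.round(x,4) for x in tri(t,c1(*a),s,c2(*b))])
dash=[onz(t,c1(160,115),.026),onz(t,c1(189,202),.026)]
print('dash mid',np.mean(dash,0).round(4),'nest',onz(t,c1(86,190),.026).round(4))
E
```

```text
rail top (array([599.4,  10.6]), array([ 75.8, 230.5]), 16.94) [254 131  92  54]
slot (array([610.9, -27.9]), array([ 19.6, 120.9]), 16.92) 260
green [array([0.3997, 0.2262, 0.0617]), np.float64(0.0008)]
red [array([0.571 , 0.3536, 0.0623]), np.float64(0.0017)]
armtip_top_left? [array([ 0.5833, -0.252 ,  0.146 ]), np.float64(0.0025)]
armtip_top_right [array([ 0.5861, -0.2695,  0.1448]), np.float64(0.0001)]
blk_top_far_left [array([ 0.5225, -0.2785,  0.1626]), np.float64(0.0072)]
blk_top_near [array([ 0.4968, -0.2987,  0.1173]), np.float64(0.0047)]
blk_near_left [array([ 0.4888, -0.2787,  0.1326]), np.float64(0.0007)]
dash mid [0.5949 0.0265 0.026 ] nest [0.5756 0.0853 0.026 ]
```

```bash
cat >> h.py <<'E'
from scipy.spatial.transform import Rotation as Ro
def down(a):
    a=np.radians(a);c,s=np.cos(a),np.sin(a); return np.array([[c,s,0],[s,-c,0],[0,0,-1.]])
def rel(r,p,R):
    s=r.read_state(); R0=s['orientation']
    print('shift',(R0.T@(np.array(p)-s['position'])).round(4),'rot',np.degrees(Ro.from_matrix(R0.T@R).as_rotvec()).round(2),'t',round(s['clock'],2))
a=np.radians(106.94); RX=np.array([np.cos(a),np.sin(a),0]); RY=np.array([-np.sin(a),np.cos(a),0])
RC=np.array([.5994,.0106,.026]); NEST=RC+.0775*RX; END=RC+.0155*RX; ENTRY=RC-.0745*RX
E
python3 -c "
from h import *
from plant import r
rel(r,[.399,.225,.15],down(120)); print(NEST,END,ENTRY)"
```

```text
shift [-0.3044 -0.3319  0.0808] rot [-1.100e-01  2.000e-02  4.105e+01] t 0.15
[0.57681882 0.08473731 0.026     ] [0.59488376 0.02542746 0.026     ] [ 0.62110707 -0.06066747  0.026     ]
```

Request:
apply_moves:
  steps:
    - [[-0.038, -0.041, 0.01], [0, 0, 5]]
    - [[-0.076, -0.082, 0.02], [0, 0, 10]]
    - [[-0.114, -0.123, 0.03], [0, 0, 15]]
    - [[-0.152, -0.164, 0.04], [0, 0, 20]]
    - [[-0.19, -0.205, 0.05], [0, 0, 25]]
  claw: 100

```text
clock: 0.78
position: [0.3326, 0.3811, 0.1808]
orientation: [[-0.718, 0.696, 0.0], [0.696, 0.718, -0.0], [-0.0, -0.0, -1.0]]
force: [0.5, -0.4, 0.4]
finger_gap: 0.0856
grasp_force: 0.0
```

```bash
python3 -c "
from h import *
from plant import r
print(r.read_state()['position']);rel(r,[.399,.225,.15],down(120))"
```

```text
[0.33259129 0.38106861 0.18081506]
shift [-0.1563 -0.0659  0.0308] rot [0.000e+00 1.000e-02 1.591e+01] t 0.78
```

Request:
apply_moves:
  steps:
    - [[-0.052, -0.022, 0.01], [0, 0, 5]]
    - [[-0.104, -0.044, 0.02], [0, 0, 11]]
    - [[-0.156, -0.066, 0.031], [0, 0, 16]]
    - [[-0.156, -0.066, 0.031], [0, 0, 16]]

```text
clock: 1.27
position: [0.3993, 0.2239, 0.1493]
orientation: [[-0.495, 0.869, -0.002], [0.869, 0.495, -0.001], [0.0, -0.002, -1.0]]
force: [0.1, 1.0, -0.7]
finger_gap: 0.0851
grasp_force: 0.0
```

```bash
python3 -c "
from h import *
from plant import r
w=snap(r,'wrist');pickle.dump(w,open('w1.pkl','wb'))
cv2.imwrite('pics/w1.png',w['color'][:,:,::-1])
for b in blobs(w,(50,110,40),(85,255,255),200): print(b[0],b[1],b[2],onz(w,b[1],.069))
rel(r,[.399,.225,.025],down(120))"
```

```text
11551 [153.49675353  48.91308112] [ 89   0 128 108] [0.29105255 0.27726414 0.069     ]
4200 [278.98928571 212.07095238] [243 176  73  73] [0.39832211 0.22948681 0.069     ]
shift [-6.000e-04 -1.000e-04  1.248e-01] rot [-0.06 -0.03 -0.16] t 1.32
```

View pics/w1.png

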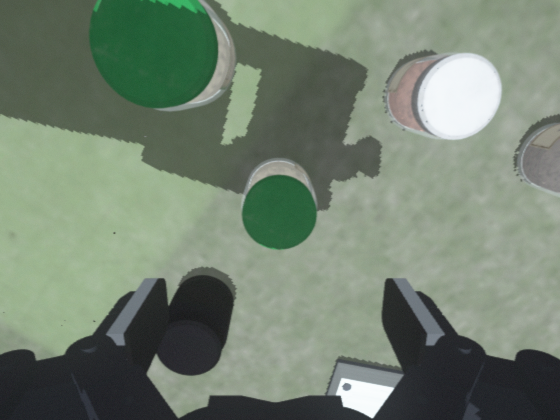

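The picture shows the small green lid at (279,212), centred between the open fingers. The black jar at (200,325) and the large green jar at (155,50) are both clear of the descent.

Request:
apply_moves:
  steps:
    - [[0.003, 0.001, 0.05], [0, 0, 0]]
    - [[0.003, 0.001, 0.1], [0, 0, 0]]
    - [[0.003, 0.001, 0.125], [0, 0, 0]]
    - [[0.003, 0.001, 0.125], [0, 0, 0]]

```text
clock: 1.82
position: [0.3959, 0.2307, 0.0235]
orientation: [[-0.503, 0.864, -0.005], [0.864, 0.503, -0.001], [0.001, -0.005, -1.0]]
force: [0.9, 0.3, 0.2]
finger_gap: 0.0852
grasp_force: 0.0
```

Request:
apply_moves:
  steps:
    - [[0, 0, 0], [0, 0, 0]]
    - [[0, 0, 0], [0, 0, 0]]
    - [[0, 0, 0], [0, 0, 0]]
    - [[0, 0, 0], [0, 0, 0]]
    - [[0, 0, 0], [0, 0, 0]]
  claw: 0
  squeeze: 30

```text
clock: 2.45
position: [0.3998, 0.2309, 0.0274]
orientation: [[-0.501, 0.866, 0.003], [0.866, 0.501, 0.002], [-0.0, 0.004, -1.0]]
force: [-1.0, 1.3, 6.9]
finger_gap: 0.0493
grasp_force: 31.4
```

Request:
apply_moves:
  steps:
    - [[0, 0, -0.02], [0, 0, 0]]
    - [[0, 0, -0.06], [0, 0, 0]]
    - [[0, 0, -0.1], [0, 0, 0]]
    - [[0, 0, -0.1], [0, 0, 0]]

```text
clock: 2.95
position: [0.4009, 0.231, 0.1295]
orientation: [[-0.501, 0.866, 0.009], [0.866, 0.501, 0.003], [-0.002, 0.009, -1.0]]
force: [-1.0, 0.3, -0.6]
finger_gap: 0.0493
grasp_force: 31.7
```

```bash
python3 -c "
from h import *
from plant import r
t=snap(r,'side');cv2.imwrite('pics/s2.png',cv2.resize(t['color'][80:280,130:430],(750,500))[:,:,::-1])
print(r.read_state()['position'])
rel(r,NEST+[0,0,.1],down(120))"
```

```text
[0.39925109 0.23042049 0.12709484]
shift [-0.215   0.0808  0.0017] rot [0.25 0.06 0.04] t 3.0
```

View pics/s2.png

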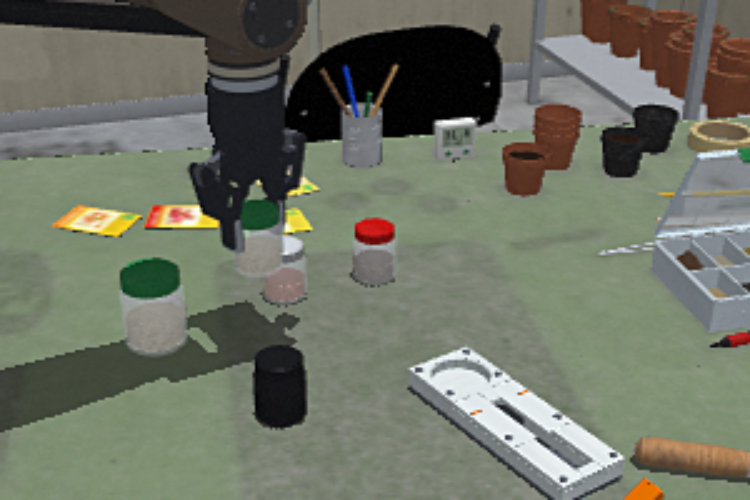

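The jar hangs upright in the fingers at crop (258,235), and the neighbours are undisturbed.

Request:
apply_moves:
  steps:
    - [[-0.054, 0.02, 0], [0, 0, 0]]
    - [[-0.108, 0.04, 0], [0, 0, 0]]
    - [[-0.162, 0.06, 0], [0, 0, 0]]
    - [[-0.212, 0.08, 0], [0, 0, 0]]
    - [[-0.212, 0.08, 0], [0, 0, 0]]

```text
clock: 3.62
position: [0.5749, 0.084, 0.1234]
orientation: [[-0.497, 0.868, -0.002], [0.868, 0.497, -0.0], [0.001, -0.002, -1.0]]
force: [-0.8, -0.4, -1.7]
finger_gap: 0.0493
grasp_force: 31.7
```

Request:
apply_moves:
  steps:
    - [[0, 0, 0], [0, 0, 0]]
    - [[0, 0, 0], [0, 0, 0]]

```text
clock: 3.88
position: [0.572, 0.0876, 0.1242]
orientation: [[-0.502, 0.865, -0.002], [0.865, 0.502, 0.0], [0.001, -0.002, -1.0]]
force: [0.5, 0.4, -0.7]
finger_gap: 0.049
grasp_force: 31.7
```

```bash
python3 -c "
from h import *
from plant import r
w=snap(r,'wrist');pickle.dump(w,open('w2.pkl','wb'));t=snap(r,'top')
z=w['state']['position'][2]+.0416
print(w['state']['position'])
for b in blobs(w,(50,110,40),(85,255,255),1000): print(b[0],b[1],b[2],onz(w,b[1],z), w['state']['orientation'].T@(onz(w,b[1],z)-w['state']['position']))
for b in blobs(t,(50,110,40),(85,255,255),50): print(b[0],b[1],b[2],onz(t,b[1],z))
cv2.imwrite('pics/w2.png',w['color'][:,:,::-1])
print(NEST)"
```

```text
[0.57196804 0.08757614 0.1242475 ]
15002 [275.05625917 337.54146114] [203 271 145 131] [0.56997066 0.09034804 0.1658475 ] [ 0.00345653 -0.00041661 -0.04159461]
360 [188.91111111 278.20277778] [180 267  19  25] [0.30013607 0.26348049 0.1658475 ]
[0.57681882 0.08473731 0.026     ]
```

View pics/w2.png

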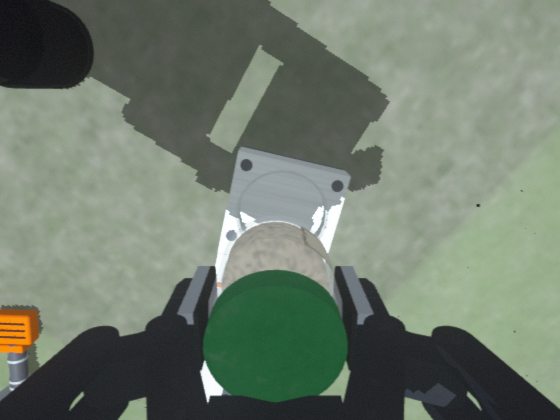

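```bash
python3 -c "
from h import *
from plant import r
w=pickle.load(open('w2.pkl','rb'))
for s in(1,-1): print(proj(w,RC+.1155*RX+s*.038*RY), proj(w,RC+.1075*RX+s*.030*RY))
for p in ((246,165.5),(337.5,186)): print(onz(w,p,.026))
print(proj(w,NEST+[0,0,-.013]), proj(w,NEST))
g=cv2.cvtColor(w['color'],cv2.COLOR_RGB2GRAY)
for y0,y1,x0,x1 in((155,177,235,258),(176,198,326,349)):
  m=g[y0:y1,x0:x1]<90; yy,xx=np.nonzero(m); print(xx.mean()+x0,yy.mean()+y0)
s=r.read_state();R=s['orientation'];p=s['position'];print(p)
j=p+R@[.0015,0,0]; d=NEST-j; print('tool shift',R.T@d, NEST)
"
```

```text
[236.39228827 151.34418152] [245.97119867 166.04676259]
[349.29157663 177.66430384] [334.28028005 186.42855213]
[0.53922146 0.10502124 0.026     ]
[0.59846639 0.12349855 0.026     ]
[279.72843927 212.21996712] [279.92565695 218.16314684]
245.61855670103094 164.53608247422682
337.0348837209302 185.58139534883722
[0.57251223 0.08760523 0.12499792]
tool shift [-0.00618831  0.00235201  0.09899418] [0.57681882 0.08473731 0.026     ]
```

Request:
apply_moves:
  steps:
    - [[-0.006, 0.002, 0.03], [0, 0, 0]]
    - [[-0.006, 0.002, 0.05], [0, 0, 0]]
    - [[-0.006, 0.002, 0.06], [0, 0, 0]]
    - [[-0.006, 0.002, 0.06], [0, 0, 0]]
    - [[-0.006, 0.002, 0.06], [0, 0, 0]]

```text
clock: 4.6
position: [0.5789, 0.0826, 0.0662]
orientation: [[-0.501, 0.866, 0.001], [0.866, 0.501, -0.0], [-0.001, 0.001, -1.0]]
force: [0.3, 0.8, -1.3]
finger_gap: 0.0493
grasp_force: 31.7
```

```bash
python3 -c "
from h import *
from plant import r
for k in range(1):
  s=r.read_state();R=s['orientation'];p=s['position'];print(p,s['force'])
  print('tool shift',R.T@(NEST-p-R@[.0015,0,0]))
"
```

```text
[0.57892282 0.08258    0.06617642] [ 0.2545723   0.84897892 -1.27071578]
tool shift [ 0.00145226 -0.00079128  0.04017317]
```

Lowering the rest of the way.

Request:
apply_moves:
  steps:
    - [[0.001, -0.001, 0.01], [0, 0, 0]]
    - [[0.001, -0.001, 0.02], [0, 0, 0]]
    - [[0.001, -0.001, 0.024], [0, 0, 0]]
    - [[0.001, -0.001, 0.025], [0, 0, 0]]
    - [[0.001, -0.001, 0.025], [0, 0, 0]]

```text
clock: 5.22
position: [0.5782, 0.086, 0.0464]
orientation: [[-0.5, 0.866, 0.0], [0.866, 0.5, 0.005], [0.004, 0.003, -1.0]]
force: [-12.4, 9.6, 28.5]
finger_gap: 0.0491
grasp_force: 39.0
```

Request:
apply_moves:
  steps:
    - [[0, 0, -0.006], [0, 0, 0]]
    - [[0.003, -0.001, -0.006], [0, 0, 0]]
    - [[0.003, -0.001, -0.006], [0, 0, 0]]

```text
clock: 5.6
position: [0.5757, 0.0854, 0.0471]
orientation: [[-0.5, 0.866, 0.003], [0.866, 0.5, 0.001], [-0.001, 0.003, -1.0]]
force: [1.2, 3.9, 6.2]
finger_gap: 0.0493
grasp_force: 37.2
```

```bash
python3 -c "
from h import *
from plant import r
w=snap(r,'wrist');pickle.dump(w,open('w3.pkl','wb'));t=snap(r,'side')
print(w['state']['position'],w['state']['force'])
a=np.hstack([w['color'][120:420,130:430],cv2.resize(t['color'][170:270,280:380],(300,300))])
cv2.imwrite('pics/w3.png',a[:,:,::-1])
print(proj(w,NEST))"
```

```text
[0.57569756 0.08541206 0.04706483] [1.21782951 3.94214099 6.1770247 ]
[277.06107363 263.15526941]
```

View pics/w3.png

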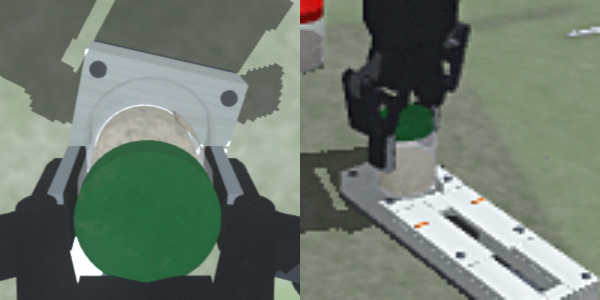

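```bash
python3 -c "
from h import *
w=pickle.load(open('w3.pkl','rb'));R=w['state']['orientation'];p=w['state']['position']
for o in(-.008,-.004,0,.004): print(o,proj(w,p+R@[o+.026,0,.0274]),proj(w,p+R@[o+.026,0,.0214]))
for z in (0,-.002):
  print('rim',proj(w,NEST+R@[.030 if z else .032,0,-z]))
print(onz(w,(277,225),.020),R.T@(onz(w,(277,225),.020)-p))
g=w['color'][185:260,282].tolist();print(g[::3])
"
```

```text
-0.008 [275.89898951 221.39530115] [275.93066235 225.72258639]
-0.004 [275.90898749 213.54305902] [275.94121666 217.64119347]
0 [275.91912414 205.58191015] [275.95192224 209.44397858]
0.004 [275.92940237 197.509573  ] [275.96278235 201.12843382]
rim [277.2125176  199.51418117]
rim [277.17744748 202.44571408]
[0.5680988 0.0997957 0.02     ] [0.01627215 0.00053376 0.02705674]
[[169, 181, 183], [171, 181, 185], [169, 180, 183], [167, 178, 180], [161, 170, 173], [166, 177, 177], [169, 179, 181], [172, 183, 185], [170, 181, 183], [169, 179, 180], [171, 180, 184], [171, 181, 185], [174, 183, 185], [181, 190, 194], [163, 163, 155], [162, 163, 153], [168, 169, 158], [166, 164, 154], [172, 169, 157], [168, 168, 158], [169, 169, 159], [178, 179, 166], [191, 185, 171], [182, 179, 169], [178, 178, 166]]
```

```bash
python3 -c "
from h import *
d={}
for n,z in(('w1',.069),('w2',None),('w3',None)):
  w=pickle.load(open(n+'.pkl','rb'));R=w['state']['orientation'];p=w['state']['position']
  b=[b for b in blobs(w,(50,110,40),(85,255,255),1000) if 240<b[1][0]<310][0]
  m=b[3]; wd=m.sum(1); 
  ys=[y for y in range(420) if wd[y]>=wd.max()-1]; 
  L=[(np.nonzero(m[y])[0][0],np.nonzero(m[y])[0][-1]) for y in ys]
  yc=np.mean(ys); xc=np.mean(L); zz=z or p[2]+.0416
  c=onz(w,(xc,yc),zz); 
  c0=onz(w,(xc-wd.max()/2,yc),zz)
  print(n,b[2],'centre',xc,yc,'lid tool',R.T@(c-p),'r',np.linalg.norm(c-c0),'pos',p)
  hsv=cv2.cvtColor(w['color'],cv2.COLOR_RGB2HSV)
  col=w['color'][:,int(xc)]; g=col.astype(int)
  # rows with strong change
  dd=np.abs(np.diff(g,axis=0)).sum(1); rows=[y for y in range(130,290) if dd[y]>25]; print(rows)
  zb=0 if z else p[2]-.0274
  for y in rows[:10]: print(y,(R.T@(onz(w,(xc,y+.5),zb)-p)).round(4))
"
```

```text
w1 [243 176  73  73] centre 279.0 212.33333333333334 lid tool [0.00512373 0.0021023  0.0802466 ] r 0.022969677405409863 pos [0.39927416 0.22392852 0.14925068]
[156, 157, 158, 159, 160, 161, 173, 174, 175, 248, 249]
156 [0.0286 0.0027 0.1492]
157 [0.0278 0.0027 0.1492]
158 [0.027  0.0027 0.1492]
159 [0.0262 0.0027 0.1492]
160 [0.0254 0.0027 0.1492]
161 [0.0246 0.0027 0.1492]
173 [0.0149 0.0028 0.1492]
174 [0.0141 0.0028 0.1492]
175 [0.0133 0.0028 0.1492]
248 [-0.0501  0.003   0.1492]
w2 [203 271 145 131] centre 274.96875 345.5 lid tool [ 0.00044144 -0.00044318 -0.04159867] r 0.02327023188922824 pos [0.57196804 0.08757614 0.1242475 ]
[153, 154, 158, 170, 219, 220, 221, 222, 268, 269, 270]
153 [ 0.0509 -0.0005  0.0275]
154 [ 0.0504 -0.0005  0.0275]
158 [ 0.0486 -0.0005  0.0275]
170 [ 0.043  -0.0005  0.0275]
219 [ 0.019  -0.0004  0.0274]
220 [ 0.0184 -0.0004  0.0274]
221 [ 0.0179 -0.0004  0.0274]
222 [ 0.0174 -0.0004  0.0274]
268 [-0.0072 -0.0004  0.0274]
269 [-0.0078 -0.0004  0.0274]
w3 [204 261 147 141] centre 277.1190476190476 336.2857142857143 lid tool [ 0.0039337   0.00023439 -0.04160187] r 0.023352317172987566 pos [0.57569756 0.08541206 0.04706483]
[172, 173, 174, 182, 223, 224, 225, 226, 227, 259, 260]
172 [0.0421 0.0005 0.0274]
173 [0.0416 0.0005 0.0274]
174 [0.0411 0.0005 0.0274]
182 [0.0373 0.0005 0.0274]
223 [0.0169 0.0006 0.0274]
224 [0.0164 0.0006 0.0274]
225 [0.0159 0.0006 0.0274]
226 [0.0154 0.0006 0.0274]
227 [0.0149 0.0006 0.0274]
259 [-0.0022  0.0006  0.0274]
```

The jar tipped about 7° about the tool's y axis when it touched the rim: its lid moved toward tool +x and its foot toward tool −x. I'll lift it and straighten it.

Request:
apply_moves:
  steps:
    - [[0, 0, -0.015], [0, 0, 0]]
    - [[0.003, 0.001, -0.02], [0, 4, 0]]
    - [[0.003, 0.001, -0.02], [0, 7.5, 0]]
    - [[0.003, 0.001, -0.02], [0, 7.5, 0]]
    - [[0.003, 0.001, -0.02], [0, 7.5, 0]]

```text
clock: 6.32
position: [0.5732, 0.0878, 0.0657]
orientation: [[-0.496, 0.866, -0.067], [0.858, 0.501, 0.112], [0.13, -0.002, -0.991]]
force: [0.3, 0.0, -0.6]
finger_gap: 0.0489
grasp_force: 36.2
```

```bash
cat > jar.py <<'E'
from h import *
from plant import r
import sys
w=snap(r,'wrist');pickle.dump(w,open('w4.pkl','wb'));R=w['state']['orientation'];p=w['state']['position']
b=[b for b in blobs(w,(50,110,40),(85,255,255),1000) if 240<b[1][0]<310][0]
m=b[3]; wd=m.sum(1); ys=[y for y in range(420) if wd[y]>=wd.max()-1]
xc=np.mean([(np.nonzero(m[y])[0][0],np.nonzero(m[y])[0][-1]) for y in ys]); yc=np.mean(ys)
def tool(px,z):  # intersection with tool plane z
    o=w['hand_eye'][:3,3]; d=w['hand_eye'][:3,:3]@np.linalg.solve(w['camera_matrix'],[px[0],px[1],1]); return o+d*(z-o[2])/d[2]
g=w['color'][:,int(xc)].astype(int);dd=np.abs(np.diff(g,axis=0)).sum(1)
top=b[2][1]; rows=[y for y in range(top-60,top-10) if dd[y]>25]; print('edge rows',rows)
lid=tool((xc,yc),-.0416)[0]-.0026; bot=tool((xc,np.mean(rows[-4:])+.5),.0274)[0]-.026+.0023
print('lid',lid,'bot',bot,'tilt to correct',np.degrees((lid-bot)/.069))
W=lambda x,z:p+R@[x,0,z]
B,L=W(bot,.0274),W(lid,-.0416); print('p',p,'world bottom',B,'lid',L,'force',w['state']['force'].round(1)); d=NEST-B
print('tool dir x az shift (world x,y,z)',d, 'in tool',R.T@d)
E
python3 jar.py
```

```text
edge rows [203, 223, 224, 225, 226, 227]
lid 0.0011503883339545797 bot -0.008201274606797704 tilt to correct 7.765374172956606
p [0.57318603 0.0877546  0.06571594] world bottom [0.57542344 0.08378565 0.03748011] lid [0.5753951  0.08407917 0.10711032] force [ 0.3  0.  -0.6]
tool dir x az shift (world x,y,z) [ 0.00139538  0.00095166 -0.01148011] in tool [-0.00137322  0.00170451  0.01139537]
```

Request:
apply_moves:
  steps:
    - [[0, 0.002, 0.004], [0, 0, 0]]
    - [[-0.001, 0.002, 0.012], [0, 0, 0]]
    - [[-0.002, 0.002, 0.018], [0, 0, 0]]
    - [[-0.003, 0.002, 0.023], [0, 0, 0]]
    - [[-0.003, 0.002, 0.024], [0, 0, 0]]

```text
clock: 7.0
position: [0.5752, 0.0892, 0.0415]
orientation: [[-0.496, 0.866, -0.066], [0.858, 0.501, 0.113], [0.131, -0.001, -0.991]]
force: [-0.9, 0.1, 0.2]
finger_gap: 0.0493
grasp_force: 36.2
```

```bash
python3 jar.py
```

```text
edge rows [209, 212, 223, 224, 225, 226]
lid 0.0013826586148723476 bot -0.007685246810320956 tilt to correct 7.529749418657369
p [0.57522887 0.08915707 0.04145628] world bottom [0.57722155 0.0856588  0.01328512] lid [0.57730719 0.08564089 0.08287836] force [-0.9  0.1  0.2]
tool dir x az shift (world x,y,z) [-0.00040274 -0.00092149  0.01271488] in tool [ 0.00107628 -0.00082187 -0.0126825 ]
```

Request:
apply_moves:
  steps:
    - [[0, 0, 0], [0, 0, 0]]
    - [[0, 0, 0], [0, 0, 0]]
    - [[0, 0, 0], [0, 0, 0]]
    - [[0, 0, 0], [0, 0, 0]]
  claw: 100

```text
clock: 7.55
position: [0.5757, 0.0891, 0.0423]
orientation: [[-0.496, 0.866, -0.065], [0.858, 0.501, 0.113], [0.13, 0.0, -0.991]]
force: [-1.0, -0.1, 0.4]
finger_gap: 0.0852
grasp_force: 0.0
```

Request:
apply_moves:
  steps:
    - [[0, 0, -0.03], [0, 0, 0]]
    - [[0, 0, -0.07], [0, 0, 0]]
    - [[0, 0, -0.12], [0, -3, 0]]
    - [[0, 0, -0.16], [0, -7, 0]]
    - [[0, 0, -0.16], [0, -7, 0]]

```text
clock: 8.18
position: [0.5884, 0.0714, 0.206]
orientation: [[-0.501, 0.865, 0.005], [0.865, 0.501, 0.007], [0.004, 0.008, -1.0]]
force: [-0.4, -0.2, 0.0]
finger_gap: 0.0852
grasp_force: 0.0
```

```bash
python3 - <<'E'
from h import *
from plant import r
w=snap(r,'wrist');t=snap(r,'side');T=snap(r,'top')
pickle.dump((w,t,T),open('d5.pkl','wb'))
for i,n in((w,'w'),(t,'s'),(T,'t')):
  for b in blobs(i,(50,110,40),(85,255,255),100): print(n,b[0],b[1].round(1),b[2],onz(i,b[1],.082).round(4))
cv2.imwrite('pics/w5.png',np.hstack([w['color'][::1,100:460],cv2.resize(t['color'][150:350,280:430],(315,420))])[:,:,::-1])
print(w['state']['position'],NEST,'proj jar axis at lid',proj(w,NEST+[0,0,.056]),proj(t,NEST+[0,0,.056]))
E
```

```text
w 1856 [272.  163.7] [239 142  62  47] [0.5729 0.095  0.082 ]
s 312 [189.5 190.9] [178 183  24  16] [0.2949 0.2767 0.082 ]
s 205 [314.4 213. ] [306 207  18  13] [0.5708 0.0723 0.082 ]
t 382 [189.4 278.4] [180 267  20  25] [0.2953 0.2854 0.082 ]
[0.58839475 0.07144135 0.20598263] [0.57681882 0.08473731 0.026     ] proj jar axis at lid [269.65230375 178.29298936] [314.8222384  210.15650086]
```

View pics/w5.png

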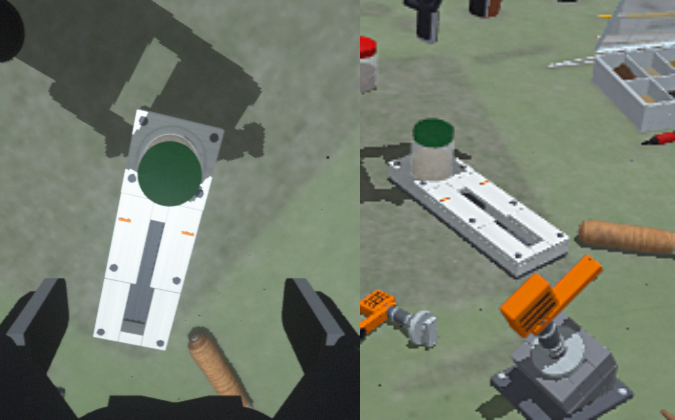

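Step 1 looks done: the green jar stands upright in the nest (right half, lid at (433,133)). I've now used all 10 pictures, so the rest is by numbers. Next I'll move to a view along the bolt axis.

```bash
cat >> h.py <<'E'
def boltR(az,tilt=30):
    a,t=np.radians([az,tilt]); xs=np.array([np.cos(a),np.sin(a),0]); zb=np.cos(t)*np.array([0,0,1])-np.sin(t)*xs; xb=np.cos(t)*xs+np.sin(t)*np.array([0,0,1])
    return np.c_[xb,-np.cross(zb,xb),-zb],xs,zb,xb   # tool orientation
E
python3 - <<'E'
from h import *
from plant import r
d=pickle.load(open('d0.pkl','rb')); t=d['top']
c1=lambda x,y:(x/4+250-.375,y/4+120-.375)
A,B,C=[onz(t,c1(*p),.006) for p in((530,140),(650,105),(580,280))]
for u,v in((A,B),(A,C)): e=v-u;print(np.linalg.norm(e),np.degrees(np.arctan2(e[1],e[0])))
R,xs,zb,xb=boltR(15); H=np.array([.515,-.280,.130]); T=H+.12*zb
print(T); rel(r,T,R)
E
```

```text
0.08340099068724377 -75.30158745490888
0.09927541194423756 -164.0131523242741
[ 0.45704445 -0.29552914  0.23392305]
shift [-0.2529 -0.2946 -0.0366] rot [-28.02  20.71 102.15] t 8.32
```

Request:
apply_moves:
  steps:
    - [[-0.024, -0.028, -0.015], [-2.7, 2, 9.8]]
    - [[-0.048, -0.056, -0.03], [-5.4, 4, 19.6]]
    - [[-0.072, -0.084, -0.03], [-8, 5.9, 29.4]]
    - [[-0.096, -0.112, -0.03], [-10.7, 7.9, 39.2]]
    - [[-0.12, -0.14, -0.03], [-13.4, 9.9, 49]]

```text
clock: 8.95
position: [0.5237, -0.104, 0.2274]
orientation: [[0.312, 0.928, 0.202], [0.916, -0.35, 0.195], [0.252, 0.124, -0.96]]
force: [0.5, -0.5, -0.3]
finger_gap: 0.0853
grasp_force: 0.0
```

```bash
python3 - <<'E'
from h import *
from plant import r
R,xs,zb,xb=boltR(15); H=np.array([.515,-.280,.130]); T=H+.12*zb
rel(r,T,R); print(r.read_state()['q'])
E
```

```text
shift [-0.1946  0.006  -0.0571] rot [-14.58  10.74  52.76] t 8.95
[-0.51614962 -0.09973039  2.01823101  0.2984479   1.15785495 -0.28308183]
```

Request:
apply_moves:
  steps:
    - [[-0.039, 0.001, -0.011], [-2.7, 2, 9.8]]
    - [[-0.078, 0.002, -0.023], [-5.4, 4, 19.6]]
    - [[-0.117, 0.004, -0.034], [-8.1, 6, 29.4]]
    - [[-0.156, 0.005, -0.046], [-10.8, 8, 39.2]]
    - [[-0.195, 0.006, -0.057], [-13.5, 9.9, 49]]

```text
clock: 9.57
position: [0.4581, -0.2962, 0.2343]
orientation: [[0.824, 0.322, 0.467], [0.288, -0.947, 0.144], [0.488, 0.016, -0.873]]
force: [-1.3, -0.8, -0.4]
finger_gap: 0.0855
grasp_force: 0.0
```

Request:
apply_moves:
  steps:
    - [[0, 0, 0], [-1, 1, 4]]
    - [[0, 0, 0], [-1, 1, 4]]
    - [[0, 0, 0], [-1, 1, 4]]

```text
clock: 9.95
position: [0.4593, -0.2948, 0.2354]
orientation: [[0.834, 0.263, 0.485], [0.227, -0.965, 0.132], [0.503, -0.0, -0.864]]
force: [-0.2, -0.5, -0.9]
finger_gap: 0.0855
grasp_force: 0.0
```

```bash
cat > bolt.py <<'E'
from h import *
from plant import r
w=snap(r,'wrist');T=snap(r,'top');S=snap(r,'side');pickle.dump((w,T,S),open('d6.pkl','wb'))
R=w['state']['orientation'];p=w['state']['position'];print(p,R.round(3).tolist())
for b in blobs(w,(5,140,60),(20,255,255),300):
    c=max(cv2.findContours(b[3].astype(np.uint8),0,1)[0],key=len)
    q=cv2.approxPolyDP(c,4,True)[:,0]; print(b[0],b[1].round(1),b[2],q.tolist())
    # shade classes
    v=cv2.cvtColor(w['color'],cv2.COLOR_RGB2HSV)[:,:,2][b[3]]; print(np.histogram(v,bins=12,range=(60,256))[0])
E
python3 bolt.py
```

```text
[ 0.459314  -0.2947724  0.2354352] [[0.834, 0.263, 0.485], [0.227, -0.965, 0.132], [0.503, -0.0, -0.864]]
3237 [272.2 172.5] [260 105  26 135] [[263, 105], [260, 235], [282, 238], [284, 107]]
[   0    0    4    9   23   53  243  166  162  949 1628    0]
1266 [104.9 263.6] [ 84 240  41  62] [[85, 245], [87, 272], [109, 269], [117, 301], [124, 285], [120, 259], [112, 253], [116, 245], [108, 240]]
[  0   3  11  58 122 109  66 100 125 175 497   0]
```

```bash
python3 - <<'E'
from h import *
w,T,S=pickle.load(open('d6.pkl','rb'))
tip=onz(w,(273.7,105.5),.1494); near=onz(w,(271.2,237.),.1345)
e=(tip-near)[:2]; az=np.degrees(np.arctan2(e[1],e[0])); print('wrist sep',np.linalg.norm(e),'az',az,'tip',tip,'near',near)
u=e/np.linalg.norm(e); print('S from tip',tip[:2]-.0246*u,'S from near',near[:2]+.0731*u)
d=pickle.load(open('d0.pkl','rb'));
for n,i in(('top',d['top']),('side',d['side'])):
    m=cv2.inRange(cv2.cvtColor(i['color'],cv2.COLOR_RGB2HSV),(4,140,60),(20,255,255))
    x0,y0,x1,y1=(400,130,450,200) if n=='top' else(335,260,405,320)
    k=np.zeros_like(m);k[y0:y1,x0:x1]=m[y0:y1,x0:x1]
    c=max(cv2.findContours(k,0,1)[0],key=len); print(n,cv2.approxPolyDP(c,1.5,True)[:,0].tolist())
    for az in (15,):
        R,xs,zb,xb=boltR(az);yb=np.cross(zb,xb);s=np.array([tip[0]-.0246*xs[0],tip[1]-.0246*xs[1],.052])
        for nm,(X,Z) in dict(tip=(.07,.072),near=(-.022,.108),far=(.022,.108)).items():
            print(nm,*[proj(i,s+X*xb+Z*zb+y*yb).round(1) for y in(-.009,.009)])
for nm,(X,Z) in dict(tip=(.07,.072),near=(-.022,.108),far=(.022,.108)).items(): print('wr',nm,*[proj(w,s+X*xb+Z*zb+y*yb).round(1) for y in(-.009,.009)])
E
```

```text
wrist sep 0.09426955346565342 az 14.200658439641852 tip [ 0.58201776 -0.26058862  0.1494    ] near [ 0.49062885 -0.28371469  0.1345    ]
S from tip [ 0.55816948 -0.26662346] S from near [ 0.5614951 -0.2657819]
top [[414, 148], [417, 174], [420, 176], [419, 179], [420, 175], [423, 175], [421, 183], [423, 181], [424, 186], [430, 188], [432, 187], [431, 174], [423, 166], [421, 148]]
tip [421.7 146.6] [414.2 148.8]
near [433.6 187.8] [426.1 190.1]
far [431.4 170.3] [423.7 172.5]
side [[387, 271], [371, 287], [363, 280], [347, 295], [347, 298], [357, 310], [361, 307], [363, 309], [395, 278]]
tip [394.5 275.3] [387.3 269.9]
near [351.5 302. ] [344.6 295.9]
far [369.8 283.9] [362.7 278.2]
wr tip [286.1 105.6] [261.3 105.4]
wr near [285.7 241.8] [260.4 241.7]
wr far [286.5 181.4] [259.9 181.2]
```

```bash
cat >> h.py <<'E'
BR,xs,zb,xb=boltR(14.5); SEAT=np.array([.5598,-.2663,.052]); H=SEAT+.09*zb
E
python3 - <<'E'
from h import *
from plant import r
rel(r,H+.06*zb,BR); rel(r,H-.016*zb,BR); print(r.read_state()['q'])
E
```

```text
shift [-0.0023 -0.0023  0.0617] rot [-0.31 -0.23  0.7 ] t 10.1
shift [-0.0026 -0.0019  0.1377] rot [-0.31 -0.23  0.7 ] t 10.1
[-0.98474052 -0.14943636  2.09091633  0.56838918  1.09097148  0.07918172]
```

Request:
apply_moves:
  steps:
    - [[-0.002, -0.002, 0.03], [0, 0, 0.7]]
    - [[-0.002, -0.002, 0.06], [0, 0, 0.7]]
    - [[-0.002, -0.002, 0.09], [0, 0, 0.7]]
    - [[-0.002, -0.002, 0.115], [0, 0, 0.7]]
    - [[-0.002, -0.002, 0.115], [0, 0, 0.7]]

```text
clock: 10.72
position: [0.513, -0.2771, 0.1342]
orientation: [[0.838, 0.254, 0.484], [0.215, -0.967, 0.134], [0.502, -0.008, -0.865]]
force: [0.3, -0.8, 0.3]
finger_gap: 0.0854
grasp_force: 0.0
```

```bash
python3 - <<'E'
from h import *
from plant import r
rel(r,H-.016*zb,BR)
w=snap(r,'wrist')
for b in blobs(w,(5,140,60),(20,255,255),300):
    c=max(cv2.findContours(b[3].astype(np.uint8),0,1)[0],key=len)
    print(b[0],b[1].round(1),b[2],cv2.approxPolyDP(c,4,True)[:,0].tolist())
print('pred',*[proj(w,SEAT+X*xb+Z*zb).round(1) for X,Z in((.07,.072),(.022,.108),(-.022,.108))])
E
```

```text
shift [0.0005 0.0014 0.0212] rot [-0.51 -0.13 -0.07] t 10.72
9576 [276.9 227.7] [254 109  47 232] [[263, 109], [256, 113], [257, 334], [262, 340], [293, 340], [300, 319], [296, 114], [291, 109]]
2184 [ 40.1 326.4] [ 14 298  55  60] [[15, 306], [18, 347], [47, 341], [50, 357], [64, 354], [66, 326], [51, 318], [62, 305], [49, 298]]
pred [277.7 107.4] [277.3 243.5] [277.2 342.1]
```

Matches well; finishing the approach, gripping, and then pulling out along the bolt axis.

Request:
apply_moves:
  steps:
    - [[0.0005, 0.001, 0.01], [0, 0, 0]]
    - [[0.0005, 0.001, 0.021], [0, 0, 0]]
    - [[0.0005, 0.001, 0.021], [0, 0, 0]]
    - [[0.0005, 0.001, 0.021], [0, 0, 0]]

```text
clock: 11.28
position: [0.5241, -0.2771, 0.1184]
orientation: [[0.837, 0.251, 0.486], [0.215, -0.968, 0.13], [0.504, -0.004, -0.864]]
force: [-1.6, -0.2, -1.1]
finger_gap: 0.0853
grasp_force: 0.0
```

Request:
apply_moves:
  steps:
    - [[0, 0, 0], [0, 0, 0]]
    - [[0, 0, 0], [0, 0, 0]]
    - [[0, 0, 0], [0, 0, 0]]
    - [[0, 0, 0], [0, 0, 0]]
    - [[0, 0, 0], [0, 0, 0]]
  claw: 0
  squeeze: 90

```text
clock: 11.9
position: [0.5239, -0.277, 0.1184]
orientation: [[0.837, 0.252, 0.486], [0.216, -0.968, 0.131], [0.503, -0.005, -0.864]]
force: [-2.1, 0.7, 3.3]
finger_gap: 0.0171
grasp_force: 87.5
```

Request:
apply_moves:
  steps:
    - [[0, 0, 0], [0, 0, 0]]
    - [[0, 0, 0], [0, 0, 0]]
    - [[0, 0, 0], [0, 0, 0]]

```text
clock: 12.28
position: [0.5239, -0.277, 0.1184]
orientation: [[0.837, 0.252, 0.486], [0.215, -0.968, 0.131], [0.503, -0.005, -0.864]]
force: [-5.2, 0.1, 3.7]
finger_gap: 0.0166
grasp_force: 87.9
```

Request:
apply_moves:
  steps:
    - [[0, 0, -0.008], [0, 0, 0]]
    - [[0, 0, -0.02], [0, 0, 0]]
    - [[0, 0, -0.04], [0, 0, 0]]
    - [[0, 0, -0.07], [0, 0, 0]]
    - [[0, 0, -0.07], [0, 0, 0]]

```text
clock: 12.9
position: [0.4905, -0.2878, 0.1817]
orientation: [[0.835, 0.25, 0.49], [0.216, -0.968, 0.126], [0.506, 0.001, -0.863]]
force: [0.0, 0.3, -3.1]
finger_gap: 0.0172
grasp_force: 87.8
```

```bash
python3 - <<'E'
from h import *
from plant import r
s=r.read_state()
print(s['finger_gap'],s['grasp_force'],s['force'])
p=np.array([.5239,-.277,.1184]);R=np.array([[.837,.252,.486],[.215,-.968,.131],[.503,-.005,-.864]])
print('seat in tool',R.T@(SEAT-p))
w=snap(r,'wrist');pickle.dump(w,open('w7.pkl','wb'))
for b in blobs(w,(5,140,60),(20,255,255),300):
    c=max(cv2.findContours(b[3].astype(np.uint8),0,1)[0],key=len)
    print(b[0],b[1].round(1),b[2],cv2.approxPolyDP(c,4,True)[:,0].tolist())
E
```

```text
0.017196816300812445 87.75677561759949 [ 0.03845113  0.33854312 -3.11609068]
seat in tool [-0.0010504 -0.0009788  0.0762187]
12037 [274.1 249.6] [249 116  53 262] [[251, 119], [251, 366], [260, 377], [292, 376], [299, 366], [301, 294], [294, 243], [295, 121], [290, 116]]
1869 [ 72.1 300.3] [ 47 271  50  75] [[48, 277], [50, 310], [76, 306], [82, 345], [95, 342], [88, 337], [94, 328], [90, 293], [79, 286], [87, 277], [78, 271]]
```

```bash
python3 - <<'E'
from h import *
from plant import r
w=pickle.load(open('w7.pkl','rb'))
def tool(px,z):
    o=w['hand_eye'][:3,3]; d=w['hand_eye'][:3,:3]@np.linalg.solve(w['camera_matrix'],[px[0],px[1],1]); return o+d*(z-o[2])/d[2]
print('tip L,R',tool((251,117),.0042),tool((295,117),.0042)); print('arm mid root',tool((251,235),.0042),tool((295,235),.0042))
F=np.array([-.001,0,.0764])
for z in(.10,.045):
  T=ENTRY+[0,0,z]-down(16.94)@F; print(T); rel(r,T,down(16.94))
E
```

```text
tip L,R [ 0.06774045 -0.00900614  0.0042    ] [0.06774954 0.00783774 0.0042    ]
arm mid root [ 0.01921337 -0.00993593  0.0042    ] [0.01922212 0.00866927 0.0042    ]
[ 0.62206368 -0.0603761   0.2024    ]
shift [ 0.1704 -0.1863  0.074 ] rot [  0.54 -30.29  -2.4 ] t 12.95
[ 0.62206368 -0.0603761   0.1474    ]
shift [ 0.1426 -0.1862  0.1214] rot [  0.54 -30.29  -2.4 ] t 12.95
```

Request:
apply_moves:
  steps:
    - [[0.025, -0.036, -0.01], [0, -6, -0.5]]
    - [[0.06, -0.074, 0.01], [0, -12, -1]]
    - [[0.097, -0.112, 0.035], [0, -18, -1.5]]
    - [[0.134, -0.15, 0.055], [0.5, -24, -2]]
    - [[0.17, -0.186, 0.074], [0.5, -30.3, -2.4]]

```text
clock: 13.58
position: [0.6221, -0.0573, 0.1999]
orientation: [[0.956, 0.293, -0.006], [0.293, -0.956, 0.001], [-0.005, -0.003, -1.0]]
force: [1.3, -0.5, -2.4]
finger_gap: 0.017
grasp_force: 88.3
```

Request:
apply_moves:
  steps:
    - [[0, 0, 0], [0, 0, 0]]
    - [[0, 0, 0], [0, 0, 0]]
    - [[0, 0, 0], [0, 0, 0]]

```text
clock: 13.95
position: [0.6205, -0.0608, 0.2006]
orientation: [[0.957, 0.29, -0.003], [0.29, -0.957, 0.002], [-0.002, -0.003, -1.0]]
force: [-0.6, -0.2, -3.0]
finger_gap: 0.0169
grasp_force: 88.6
```

```bash
cat >> h.py <<'E'
F=np.array([-.0018,-.0005,.0764])
def fl(r,goal=None,az=16.94):
    s=r.read_state();R=s['orientation'];f=s['position']+R@F; d=f-ENTRY
    print('flange in entry frame',np.round([d@RX,d@RY,d[2]],4),'p',s['position'].round(4),'F',s['force'].round(1),'tilt',np.degrees(np.arccos(-R[2,2])).round(2),'az',np.degrees(np.arctan2(R[1,0],R[0,0])).round(2),'q',s['q'].round(2))
    if goal is not None:
        rel(r,ENTRY+goal[0]*RX+goal[1]*RY+np.array([0,0,goal[2]])-down(az)@F,down(az))
E
python3 - <<'E'
from h import *
from plant import r
fl(r,(0,0,.03))
w=snap(r,'wrist');pickle.dump(w,open('w8.pkl','wb'));
E=ENTRY
for nm,a,b in(('c1',.027,.012),('c2',.027,-.012),('c3',-.027,.012),('c4',-.027,-.012)): print(nm,proj(w,E+a*RX+b*RY).round(1))
g=cv2.cvtColor(w['color'],cv2.COLOR_RGB2GRAY); m=np.uint8(cv2.inRange(cv2.cvtColor(w['color'],cv2.COLOR_RGB2HSV),(0,0,180),(180,50,255)))
n,l,st,c=cv2.connectedComponentsWithStats(m)
print([(st[k].tolist(),c[k].round().tolist()) for k in range(1,n) if st[k,4]>400])
for a in(.1155,-.1155):
  for b in(.038,-.038): print('rail',proj(w,RC+a*RX+b*RY).round(1))
E
```

```text
flange in entry frame [0.0007 0.0025 0.0982] p [ 0.6205 -0.0608  0.2006] F [-0.6 -0.2 -3. ] tilt 0.2 az 16.88 q [-0.26  0.2   1.74  0.    1.21  1.01]
shift [0.0025 0.0007 0.0682] rot [-0.17  0.1  -0.06] t 13.95
c1 [244.6 195.8]
c2 [243.9 169.1]
c3 [305.7 195.8]
c4 [306.4 169.1]
[([50, 137, 104, 43, 2045], [103.0, 150.0]), ([296, 137, 28, 86, 1441], [311.0, 173.0]), ([142, 191, 72, 32, 1217], [171.0, 211.0])]
rail [ 65.7 223.4]
rail [ 50.  138.8]
rail [320.5 223.5]
rail [323.8 138.7]
```

Request:
apply_moves:
  steps:
    - [[0.002, 0.0005, 0.025], [0, 0, 0]]
    - [[0.002, 0.0005, 0.05], [0, 0, 0]]
    - [[0.002, 0.0005, 0.07], [0, 0, 0]]
    - [[0.002, 0.0005, 0.075], [0, 0, 0]]
    - [[0.002, 0.0005, 0.075], [0, 0, 0]]

```text
clock: 14.62
position: [0.6235, -0.0601, 0.1266]
orientation: [[0.957, 0.292, -0.001], [0.292, -0.957, 0.002], [-0.001, -0.002, -1.0]]
force: [1.2, -0.8, -2.5]
finger_gap: 0.0168
grasp_force: 88.5
```

```bash
python3 - <<'E'
from h import *
from plant import r
fl(r,(0,0,0))
E
```

```text
flange in entry frame [ 0.0005 -0.0006  0.0242] p [ 0.6235 -0.0601  0.1266] F [ 1.2 -0.8 -2.5] tilt 0.12 az 16.95 q [-0.26  0.28  1.78  0.    1.08  1.02]
shift [-0.0007  0.0004  0.0242] rot [-0.11  0.04  0.01] t 14.62
```

Request:
apply_moves:
  steps:
    - [[0, 0, 0.005], [0, 0, 0]]
    - [[0, 0, 0.01], [0, 0, 0]]
    - [[0, 0, 0.015], [0, 0, 0]]
    - [[0, 0, 0.018], [0, 0, 0]]
    - [[0, 0, 0.018], [0, 0, 0]]

```text
clock: 15.25
position: [0.6232, -0.0595, 0.1079]
orientation: [[0.956, 0.292, -0.002], [0.292, -0.956, 0.002], [-0.002, -0.002, -1.0]]
force: [0.2, 1.1, -2.2]
finger_gap: 0.0163
grasp_force: 88.5
```

```bash
python3 - <<'E'
from h import *
from plant import r
fl(r,(0,0,0))
E
```

```text
flange in entry frame [ 0.0012 -0.0004  0.0055] p [ 0.6232 -0.0595  0.1079] F [ 0.2  1.1 -2.2] tilt 0.17 az 16.99 q [-0.26  0.31  1.79  0.    1.05  1.02]
shift [-0.0005  0.001   0.0055] rot [-0.14  0.1   0.05] t 15.25
```

Request:
apply_moves:
  steps:
    - [[0, 0.0005, 0.003], [0, 0, 0]]
    - [[0, 0.0005, 0.005], [0, 0, 0]]
    - [[0, 0.0005, 0.006], [0, 0, 0]]
    - [[0, 0.0005, 0.006], [0, 0, 0]]

```text
clock: 15.75
position: [0.6236, -0.0601, 0.1024]
orientation: [[0.956, 0.292, -0.001], [0.292, -0.956, 0.002], [-0.001, -0.002, -1.0]]
force: [-0.3, 0.3, -2.5]
finger_gap: 0.0166
grasp_force: 88.8
```

```bash
python3 - <<'E'
from h import *
from plant import r
fl(r,(0,0,0))
E
```

```text
flange in entry frame [ 0.0004 -0.0007 -0.    ] p [ 0.6236 -0.0601  0.1024] F [-0.3  0.3 -2.5] tilt 0.12 az 16.99 q [-0.26  0.31  1.79  0.    1.04  1.02]
shift [-0.0008  0.0003 -0.    ] rot [-0.11  0.05  0.05] t 15.75
```

Request:
apply_moves:
  steps:
    - [[0, 0, 0.001], [0, 0, 0]]
    - [[0, 0, 0.0015], [0, 0, 0]]
    - [[0, 0, 0.0015], [0, 0, 0]]

```text
clock: 16.12
position: [0.6239, -0.0601, 0.1022]
orientation: [[0.956, 0.292, -0.001], [0.292, -0.956, 0.002], [-0.001, -0.002, -1.0]]
force: [-2.6, 1.3, 5.0]
finger_gap: 0.0169
grasp_force: 89.5
```

Flange contact at TCP z 0.102, so step 2 is met. I'll ease off about 1 mm and slide toward the nest (tool −y).

Request:
apply_moves:
  steps:
    - [[-0.0005, 0, -0.001], [0, 0, 0]]
    - [[-0.0005, -0.012, -0.001], [0, 0, 0]]
    - [[-0.0005, -0.024, -0.001], [0, 0, 0]]
    - [[-0.0005, -0.034, -0.001], [0, 0, 0]]
    - [[-0.0005, -0.034, -0.001], [0, 0, 0]]

```text
clock: 16.75
position: [0.613, -0.0263, 0.1022]
orientation: [[0.956, 0.293, -0.002], [0.293, -0.956, 0.003], [-0.001, -0.003, -1.0]]
force: [1.1, 0.5, 3.0]
finger_gap: 0.0167
grasp_force: 89.3
```

```bash
python3 - <<'E'
from h import *
from plant import r
fl(r,(.09,0,0.0005)); print(r.read_state()['wrist_torque'])
E
```

```text
flange in entry frame [ 0.0359 -0.0004 -0.0002] p [ 0.613  -0.0263  0.1022] F [1.1 0.5 3. ] tilt 0.18 az 17.03 q [-0.21  0.29  1.83  0.    1.03  1.06]
shift [-0.0003 -0.0543 -0.0005] rot [-0.18  0.04  0.09] t 16.75
[0.02676976 0.07192172 0.0126995 ]
```

Request:
apply_moves:
  steps:
    - [[0, -0.012, -0.0003], [0, 0, 0]]
    - [[0, -0.024, -0.0003], [0, 0, 0]]
    - [[0, -0.036, -0.0003], [0, 0, 0]]
    - [[0, -0.046, -0.0003], [0, 0, 0]]
    - [[0, -0.046, -0.0003], [0, 0, 0]]

```text
clock: 17.38
position: [0.5991, 0.0178, 0.1023]
orientation: [[0.956, 0.293, -0.003], [0.293, -0.956, 0.004], [-0.002, -0.004, -1.0]]
force: [-1.0, 1.3, 2.4]
finger_gap: 0.0169
grasp_force: 89.2
```

```bash
python3 - <<'E'
from h import *
from plant import r
fl(r,(.09,0,0.0005))
E
```

```text
flange in entry frame [ 0.0823  0.0001 -0.0001] p [0.5991 0.0178 0.1023] F [-1.   1.3  2.4] tilt 0.26 az 17.01 q [-0.14  0.26  1.86  0.    1.02  1.13]
shift [-0.     -0.008  -0.0006] rot [-0.24  0.09  0.07] t 17.38
```

Request:
apply_moves:
  steps:
    - [[0, -0.004, -0.0003], [0, 0, 0]]
    - [[0, -0.007, -0.0003], [0, 0, 0]]
    - [[0, -0.009, -0.0003], [0, 0, 0]]
    - [[0, -0.009, -0.0003], [0, 0, 0]]
    - [[0, -0.009, -0.0003], [0, 0, 0]]

```text
clock: 18.0
position: [0.5968, 0.025, 0.1023]
orientation: [[0.956, 0.292, -0.002], [0.292, -0.956, 0.002], [-0.002, -0.003, -1.0]]
force: [-0.4, -0.8, -0.4]
finger_gap: 0.0166
grasp_force: 88.8
```

```bash
python3 - <<'E'
from h import *
from plant import r
fl(r,(.09,0,0.0005))
E
```

```text
flange in entry frame [ 0.0898  0.0002 -0.0001] p [0.5968 0.025  0.1023] F [-0.4 -0.8 -0.4] tilt 0.19 az 16.97 q [-0.13  0.26  1.87  0.    1.02  1.14]
shift [ 0.0001 -0.0004 -0.0006] rot [-0.16  0.09  0.03] t 18.0
```

Request:
apply_moves:
  steps:
    - [[0, -0.001, -0.0003], [0, 0, 0]]
    - [[0, -0.002, -0.0003], [0, 0, 0]]
    - [[0, -0.002, -0.0003], [0, 0, 0]]

```text
clock: 18.38
position: [0.596, 0.0271, 0.1024]
orientation: [[0.956, 0.292, -0.003], [0.292, -0.956, 0.002], [-0.002, -0.003, -1.0]]
force: [-0.6, 0.2, -2.3]
finger_gap: 0.017
grasp_force: 88.5
```

```bash
python3 - <<'E'
from h import *
from plant import r
fl(r,(.09,0,0.0005))
E
```

```text
flange in entry frame [0.092  0.0004 0.    ] p [0.596  0.0271 0.1024] F [-0.6  0.2 -2.3] tilt 0.2 az 16.99 q [-0.13  0.25  1.87  0.    1.02  1.15]
shift [ 0.0002  0.0018 -0.0005] rot [-0.17  0.12  0.05] t 18.38
```

Request:
apply_moves:
  steps:
    - [[0, -0.001, 0], [0, 0, 0]]
    - [[0, -0.002, 0], [0, 0, 0]]
    - [[0, -0.002, 0], [0, 0, 0]]

```text
clock: 18.75
position: [0.5959, 0.028, 0.1026]
orientation: [[0.956, 0.293, -0.001], [0.293, -0.956, -0.0], [-0.001, -0.0, -1.0]]
force: [1.0, -3.6, -5.4]
finger_gap: 0.0169
grasp_force: 88.4
```

```bash
python3 - <<'E'
from h import *
from plant import r
fl(r,(.09,0,0.0005))
w=snap(r,'wrist');pickle.dump(w,open('w9.pkl','wb'))
E
```

```text
flange in entry frame [0.0927 0.0002 0.0002] p [0.5959 0.028  0.1026] F [ 1.  -3.6 -5.4] tilt 0.08 az 17.02 q [-0.12  0.25  1.87 -0.    1.02  1.15]
shift [ 0.0001  0.0026 -0.0003] rot [-0.02  0.08  0.08] t 18.75
```

End stop felt (−3.6 N). I'll back off 1.5 mm and turn about the bolt axis.

Request:
apply_moves:
  steps:
    - [[0, 0.0015, 0], [0, 0, 0]]
    - [[0, 0.0015, 0], [0, 0, -8]]
    - [[-0.0001, 0.001, 0], [0, 0, -16]]
    - [[-0.0002, 0.0007, 0], [0, 0, -24]]
    - [[-0.0002, 0.0006, 0], [0, 0, -30]]

```text
clock: 19.42
position: [0.5969, 0.0284, 0.1038]
orientation: [[0.68, 0.733, 0.001], [0.733, -0.68, 0.003], [0.003, -0.001, -1.0]]
force: [1.0, -1.8, -3.4]
finger_gap: 0.0166
grasp_force: 88.6
```

```bash
python3 - <<'E'
from h import *
from plant import r
fl(r,(.0917,0,0.0002),az=106.94); print(r.read_state()['wrist_torque'])
E
```

```text
flange in entry frame [ 0.0919 -0.0012  0.0014] p [0.5969 0.0284 0.1038] F [ 1.  -1.8 -3.4] tilt 0.16 az 47.17 q [-0.12  0.25  1.87  0.    1.02  0.62]
shift [-0.0014 -0.0023  0.0012] rot [ 4.000e-02 -1.700e-01 -5.977e+01] t 19.43
[-0.33395724 -0.40588987 -0.03663953]
```

Request:
apply_moves:
  steps:
    - [[-0.0002, -0.0004, 0.0002], [0, 0, -9]]
    - [[-0.0005, -0.0008, 0.0004], [0, 0, -18]]
    - [[-0.0007, -0.0012, 0.0004], [0, 0, -27]]
    - [[-0.001, -0.0015, 0.0004], [0, 0, -36]]
    - [[-0.0012, -0.0018, 0.0004], [0, 0, -45]]

```text
clock: 20.05
position: [0.5949, 0.0287, 0.1035]
orientation: [[-0.039, 0.999, 0.002], [0.999, 0.039, 0.003], [0.002, 0.002, -1.0]]
force: [1.6, -1.6, -3.4]
finger_gap: 0.0169
grasp_force: 88.7
```

```bash
python3 - <<'E'
from h import *
from plant import r
fl(r,(.0917,0,0.0002),az=106.94); print(r.read_state()['wrist_torque'])
E
```

```text
flange in entry frame [ 0.0917 -0.0002  0.0011] p [0.5949 0.0287 0.1035] F [ 1.6 -1.6 -3.4] tilt 0.17 az 92.25 q [-0.12  0.25  1.87  0.    1.02 -0.16]
shift [ 0.0002 -0.0005  0.0009] rot [  0.11  -0.13 -14.69] t 20.05
[-0.42933901 -0.36117374 -0.06292079]
```

Request:
apply_moves:
  steps:
    - [[0, -0.0002, 0], [0, 0, -7]]
    - [[0, -0.0005, 0.0005], [0, 0, -14.7]]
    - [[0, -0.0005, 0.001], [0, 0, -14.7]]
    - [[0, -0.0005, 0.0014], [0, 0, -14.7]]
    - [[0, -0.0005, 0.0014], [0, 0, -14.7]]

```text
clock: 20.68
position: [0.5942, 0.0286, 0.1022]
orientation: [[-0.286, 0.958, 0.001], [0.958, 0.286, 0.002], [0.002, 0.001, -1.0]]
force: [1.6, -0.5, 1.1]
finger_gap: 0.0167
grasp_force: 89.3
```

```bash
python3 - <<'E'
from h import *
from plant import r
fl(r,(.0917,0,0),az=106.94)
E
```

```text
flange in entry frame [ 0.0916  0.0001 -0.0002] p [0.5942 0.0286 0.1022] F [ 1.6 -0.5  1.1] tilt 0.13 az 106.61 q [-0.12  0.25  1.87  0.    1.02 -0.41]
shift [ 0.0003  0.0002 -0.0002] rot [ 0.08 -0.1  -0.33] t 20.68
```

Request:
apply_moves:
  steps:
    - [[0, 0, 0], [0, 0, 0]]
    - [[0, 0, 0], [0, 0, 0]]
    - [[0, 0, 0], [0, 0, 0]]
    - [[0, 0, 0], [0, 0, 0]]
  claw: 70

```text
clock: 21.18
position: [0.5931, 0.0285, 0.101]
orientation: [[-0.287, 0.958, -0.002], [0.958, 0.287, 0.002], [0.002, -0.001, -1.0]]
force: [0.1, 0.1, 0.3]
finger_gap: 0.0598
grasp_force: 0.0
```

Request:
apply_moves:
  steps:
    - [[0, 0, -0.02], [0, 0, 0]]
    - [[0, 0, -0.05], [0, 0, 0]]
    - [[0, 0, -0.09], [0, 0, 0]]
    - [[0, 0, -0.13], [0, 0, 0]]
    - [[0, 0, -0.15], [0, 0, 0]]

```text
clock: 21.8
position: [0.5948, 0.028, 0.2557]
orientation: [[-0.287, 0.958, 0.005], [0.958, 0.287, 0.001], [-0.0, 0.005, -1.0]]
force: [-0.9, -0.7, -0.2]
finger_gap: 0.0601
grasp_force: 0.0
```

Request:
apply_moves:
  steps:
    - [[0, 0, 0], [0, 0, 0]]
    - [[0, 0, 0], [0, 0, 0]]
    - [[0, 0, 0], [0, 0, 0]]
    - [[0, 0, 0], [0, 0, 0]]

```text
clock: 22.3
position: [0.5929, 0.0282, 0.2496]
orientation: [[-0.287, 0.958, -0.004], [0.958, 0.287, 0.002], [0.003, -0.003, -1.0]]
force: [0.6, 0.0, 0.4]
finger_gap: 0.0597
grasp_force: 0.0
```

```bash
python3 - <<'E'
from h import *
from plant import r
w=snap(r,'wrist');S=snap(r,'side');T=snap(r,'top')
for n,i in(('w',w),('s',S)):
  for nm,lo,hi in(('orange',(5,140,60),(20,255,255)),('green',(50,110,40),(85,255,255)),('red',(0,180,100),(4,255,255))):
    for b in blobs(i,lo,hi,60):
      if n=='s' and b[1][1]<160: continue
      c=max(cv2.findContours(b[3].astype(np.uint8),0,1)[0],key=len)
      print(n,nm,b[0],b[1].round(1),b[2].tolist(),cv2.approxPolyDP(c,2.5,True)[:,0].tolist() if nm=='orange' else onz(i,b[1],.082).round(4))
E_=ENTRY+.0905*RX
for n,i in(('w',w),('s',S)):
  print(n,'pred tip/near/far top edges',*[proj(i,E_+x*RX+y*RY+[0,0,z]).round(0).tolist() for x,z in((.07,.072),(-.022,.108),(.022,.108)) for y in(-.009,.009)],'lid',proj(i,NEST+[0,0,.056]).round(1))
print(r.read_state()['finger_gap'],r.read_state()['force'])
E
```

```text
w orange 2696 [276.7 164.5] [266, 104, 23, 128] [[267, 104], [266, 228], [285, 231], [279, 224], [287, 219], [284, 218], [287, 216], [288, 105]]
w orange 1093 [105.4 252.7] [70, 233, 58, 40] [[123, 234], [95, 239], [98, 259], [72, 266], [71, 271], [123, 261], [127, 253]]
w green 1513 [277.  107.6] [249, 84, 56, 56] [0.5748 0.0909 0.082 ]
w red 207 [543.7 345.6] [525, 342, 35, 9] [ 0.8926 -0.0505  0.082 ]
w red 159 [546.7 375.2] [531, 372, 29, 8] [ 0.9132 -0.0816  0.082 ]
s orange 380 [327.9 209.7] [311, 199, 30, 23] [[311, 205], [330, 221], [339, 217], [340, 206], [330, 199], [324, 200], [323, 208], [316, 203]]
s orange 240 [540.  210.1] [527, 203, 28, 14] [[527, 208], [538, 216], [554, 214], [543, 204], [529, 203], [531, 206]]
s orange 248 [285.9 298.1] [276, 288, 21, 24] [[296, 291], [287, 288], [281, 292], [279, 298], [283, 301], [276, 306], [276, 311], [279, 311], [279, 306], [284, 308], [292, 302]]
s green 311 [189.4 190.9] [178, 183, 24, 16] [0.2948 0.2767 0.082 ]
s green 131 [312.4 214.5] [306, 208, 17, 12] [0.5635 0.0673 0.082 ]
s red 116 [279.6 171.8] [272, 167, 16, 11] [0.5594 0.3156 0.082 ]
s red 294 [500.5 246.8] [480, 238, 39, 23] [ 0.9086 -0.182   0.082 ]
w pred tip/near/far top edges [289.0, 106.0] [265.0, 106.0] [290.0, 236.0] [265.0, 236.0] [290.0, 178.0] [265.0, 178.0] lid [277.2 115.9]
s pred tip/near/far top edges [316.0, 202.0] [310.0, 204.0] [342.0, 205.0] [336.0, 207.0] [329.0, 197.0] [323.0, 199.0] lid [314.8 210.2]
0.05972664126044463 [ 0.45749458  0.03250785 -0.02409817]
```

```bash
python3 -c "
from plant import r
print(r.close_job())"
```

```text
the job is handed in; nothing more can be done
None
```

I handed the job in at about 22 s, and the hand-in gave no verdict: by the final camera measurements, the green-lidded jar is upright in the nest and the bolt is locked at the slot's end with its arm over the lid; the red jar hasn't moved, I didn't re-measure the pale grey one, and the gripper is clear of everything.

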